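# Prove the power feed's limit switch and reset it

## Robot

A 6-joint arm with a two-finger parallel gripper is mounted at the origin on the work surface. World frame = base frame: x ahead of the robot, y to its left, z up, the work surface at z = 0. Lengths are in m, angles in rad, forces in N, time in s.
With the tool pointing down it reaches from about 0.35 to 0.775 m from the base axis. Payload 5.5 kg.
Tool frame: the origin (TCP) lies on the centre line of the jaws, within the pads' length; the fingertips stand 11 mm ahead of it and the grasp point (between the pads) lies 8 mm behind it (env.nose_length is the distance from the TCP to the fingertips, in m); x points along the fingers, z is the direction in which the jaws open and shut, and the axes are right-handed (so a half turn about x gives the same grasp; the last joint's range is limited). The gripper opens to 85 mm and grips with 20 to 120 N. Pads are 22 mm wide; open, the fingers measure 114 mm over their backs; the gripper's body (76 mm by 85 mm) begins 54 mm behind the grasp point. The pads swing forward as they close: fully open they stand 13 mm farther back than shut.
Start: joints at [1.137, 0.313, 0.046, 1.304, 0, 1.431], TCP at [0.167, 0.55, 0.242] pointing down, gripper open.
Joint ranges: [-2.76, 2.76], [-0.86, 1.69], [-1.03, 1.26], [-2.2, 2.34], [-1.47, 1.5], [-3.14, 3.14]. Speed limits (rad/s): [2.57, 2.57, 3.14, 3.14, 3.14, 3.14].

## Interface

Orientations are given as a unit quaternion [w, x, y, z].
In Python, from workcell import env gives the robot as it stands. The module is installed in compiled form; this text tells all that it offers.
- The arm moves only by the tool step_arm, never from a script. Its argument "moves" is a list that holds one entry, the list of rows, each a list of 7 numbers: the turn, a rotation vector about the tool's x, y, z in rad, then the shift along the tool's x, y, z in m, then the opening, from 0 (shut) to 1 (fully open). In form: [[[rx, ry, rz, tx, ty, tz, grip], ...]]. A call has 1 to 12 rows; each row is the pose to reach, as a shift and turn from the pose measured when the call began, along the tool's axes at that moment; what a row does not reach only later rows make up. A row lasts 1/10 s, in which the tool goes at most 50 mm and 8.59 degrees, less where a joint would pass 70% of its speed; a pose out of reach is approached as far as the arm can. A call with a gripper value outside its range is refused whole. The fingers move at their own pace and stop on an object; "force" is the grip in N (left out, the last holds). Time passes only in rows, so rows that repeat a pose let the fingers close. It gives the time, the measured TCP pose, the force and the opening at its end, in the units of the state.
- env.get_state(): the state, without advancing time (a new reading comes with each control period).
- env.read_camera(name): name is "side" or "top"; returns (picture, depth): 480x640x3 uint8, red, green, blue; 480x640 float32, m along the optical axis (not along the pixel's ray), 0 where there is no reading.
- env.get_calibration(name): a dict with "mtx" (3x3 intrinsics, pixels), "distortion" ([k1, k2, p1, p2, k3] as OpenCV has them; the pictures are not rectified), "camera_from_world" (4x4, takes a point from world to camera coordinates). Camera axes: x right, y down, z forward; pixel columns grow to the right and rows downward; lengths in m; the calibration is good to about 2 mm. A picture is of the moment at which its call begins. get_calibration takes no time and is no camera call.
- env.hand_in(): hands the job in, once; it reports no verdict.
Trained networks look in the newest picture that a camera, given by its name, has taken for a name from the list of things; names that differ only in an ending like _2 or _b are one class to them, and where a whole thing is asked for, a point or a joint stands for the part that bears it (a point fixed in the world has none). Each returns a list of dicts, best first, with "confidence" (0 to 1); they miss things now and then, are a little off and sometimes report something else, mostly with a low value. They report only what shows in the picture. A call takes as long as a camera call. They do not tell look-alikes from the thing itself.
- env.boxes_of(camera, thing): "uv" ([column, row] in pixels, amid what is visible of it).
- env.silhouettes(camera, thing): "mask" (480x640 bool, what is visible of it) and "uv" ([column, row] in pixels, amid what is visible of it).
The state is a dict: "clock": time; "joint_pos": joint angles; "qvel": joint speeds; "tau": joint torques, N m; "tcp_pos": TCP position; "orientation": TCP orientation; "wrist_force": force on the tool from outside, world axes, zero at the start; "ft_torque": the same for the moment, N m; "finger_gap": finger opening in m.
Only numpy, scipy, OpenCV 4.12 (cv2) and the standard library are available. Lean on these libraries where they do the work, as an engineer would, in place of code of your own. Each camera call takes 0.05 s, during which the arm holds its last target.

## Task

Prove the feed's limit switch before use: of the two roller-arm switches under the clear guard, push the one with the long arm over to the robot's left until it has clearly tripped (about 30 degrees), hold it there for a good second and let it spring back upright, never bending it hard over (beyond 45 degrees) and without tripping the short-armed switch. Only then throw the reset lever on the grey control box fully over, away from the robot, and leave everything else where it stands.

Things in the scene. Friction and masses are not known exactly. Their poses are not given: they have to be found in the camera images.
- station: Limit-switch station, fixed. Origin on the bench, midway along it, directly below the plane in which both switch arms swing; x points into it (away from the robot), y along it to the robot's left, z up. Base plate x -20 to 100, y -200 to 200 mm, 10 mm thick. Two switches in two slots (bays), one each; which is where is not measured: find it by touch or by eye. Positions below are in this frame.
- guard_edge (a point): Middle of the guard roof's front edge, at its underside. Clear plastic roof, aluminium edges: x -20 to 95, y -200 to 200, z 195 to 199 mm, on two 20 mm square posts at x 85, y -188 and 188 mm. Front and ends are open. It bars the arms from above: reach in from the front, tool tilted forward 30 to 45 degrees.
- bay_right (a point): Middle of the robot's right bay (y -80), on the base plate, below the plane of the arms. A switch stands anywhere from y -110 to -50. Both switches: aluminium housing x 12 to 44, 40 mm wide, top at z 97; shaft along x at z 70; steel arm 13 mm wide, x 3 to 8, straight up from the shaft; at its end a black roller 19 mm in diameter, axis along x, x -8 to 3.
- bay_left (a point): Middle of the left bay (y 80); the other switch stands anywhere from y 50 to 110 mm. Long arm: 75 mm from shaft to roller centre (centre z 145, top z 154). Short arm: 38 mm (centre z 108, top z 117), so a tool kept above z 122 passes over it.
- long_arm (a joint): Swing of the long arm, rad: 0 upright at rest, grows as it leans to station +y (robot's left); it cannot swing the other way. Preloaded spring: about 3 N at the roller moves it off its rest, about 5 N at 0.4 rad; it springs back when let go. Tripped from 0.4 rad (23 degrees) on; beyond 0.8 rad (46 degrees) it is damaged.
- short_arm (a joint): The same for the short arm, about 6 N at its roller moves it off its rest; it is to be left alone (below 0.15 rad).
- control_box: Grey control box 130 (x) x 100 (y) x 55 mm high, fixed; origin under its centre on the bench; its x axis is the direction in which the reset lever is thrown (away from the robot). On its top stands a dark block 70 x 50 x 25 mm with the reset lever, whose pivot (axis along y) lies above the centre of the box at z 77 mm.
- reset_lever (a joint): Reset lever, rad: 0 leaning 0.5 rad from vertical towards the robot (box -x), 1.0 leaning 0.5 rad away (box +x), where it meets its stop; starts at 0 to 0.12; it stays where it is left and needs about 1 N. Fully over means above 0.85.
- reset_lever_tip (a point): Centre of the black ball, 26 mm in diameter, at the end of the reset lever, 80 mm from its pivot; the rod below it is 10 mm thick.
- wrench: Bystander, loose: open-ended wrench lying flat; origin at the centre of its underside. Not to be moved.
- screwdriver: Bystander, loose: screwdriver lying flat; origin at the centre of its underside. Not to be moved.
- mug: Bystander, loose: white mug, 80 mm across, 90 mm tall; origin at the centre of its underside. Not to be moved.
- tape_roll: Bystander, loose: grey roll 100 mm across, 25 mm high, lying flat; origin at the centre of its underside. Not to be moved.
- screw_jar: Bystander, loose: glass jar, 64 mm across, 85 mm tall; origin at the centre of its underside. Not to be moved.
- offcut: Bystander, loose: pine offcut 140 x 60 x 35 mm; origin at the centre of its underside. Not to be moved.
- spray_can: Bystander, loose: white can, 54 mm across, 160 mm tall; origin at the centre of its underside. Not to be moved.
Not all that is in view belongs to the job. What is shaped like the control_box but brown is not meant.

How it is judged:
By the outcome, as a careful person would: the job done as asked, in the order asked, and still so for the second after the job is handed in, with the robot touching nothing.
It also fails if it takes over 61 s, if anything falls off the work surface, if the arm or the gripper's body presses on something with over 40 N, if the wrist force passes 120 N, or if a joint passes its speed limit or range.

## Working session

There is one attempt and no reset: what is moved stays moved. The work goes in short steps, Python scripts to look and compute and a tool call to move; the robot and the scene stay as the last step left them, time stands still between calls to the robot, and variables do not carry over. Pictures are saved under pics/ and viewed, and the job is handed in when it is done.

Besides the shell and the picture viewer there is one more tool, called after "Call:" as name(argument=value, ...) on one line, values as JSON. step_arm: Moves the arm, as the interface text tells. Its arguments: {"type":"object","properties":{"moves":{"type":"array","items":{"type":"array","items":{"type":"array","items":{"type":"number"}}}},"force":{"type":"number"}},"required":["moves"]}

```bash
mkdir -p pics
python3 - <<'E'
from workcell import env
import cv2, numpy as np
s=env.get_state(); print({k:np.round(v,3) for k,v in s.items()})
for c in ("side","top"):
    p,d=env.read_camera(c); cv2.imwrite(f"pics/{c}0.png",p[:,:,::-1]); np.save(f"pics/{c}0_d.npy",d)
    K=env.get_calibration(c); print(c,np.round(K["mtx"],1),K["distortion"],np.round(K["camera_from_world"],3))
print(env.nose_length)
E
```

```text
{'clock': np.float64(0.0), 'joint_pos': array([ 1.137,  0.314,  0.045,  1.304, -0.   ,  1.431]), 'qvel': array([-0.001, -0.001, -0.001, -0.   ,  0.   ,  0.   ]), 'tau': array([-1.0000e-03, -4.8063e+01,  2.9853e+01,  1.9000e-02, -0.0000e+00,
        0.0000e+00]), 'tcp_pos': array([0.166, 0.55 , 0.241]), 'orientation': array([ 0.567, -0.422,  0.568,  0.421]), 'wrist_force': array([-0.546, -0.704, -0.803]), 'ft_torque': array([-0.029, -0.02 ,  0.004]), 'finger_gap': np.float64(0.085)}
side [[453.    0.  324.5]
 [  0.  453.  238.1]
 [  0.    0.    1. ]] [0.04024933 0.         0.         0.         0.        ] [[ 0.723 -0.691 -0.01  -0.381]
 [-0.483 -0.496 -0.722  0.317]
 [ 0.494  0.527 -0.692  1.119]
 [ 0.     0.     0.     1.   ]]
top [[447.6   0.  324.2]
 [  0.  447.6 240.6]
 [  0.    0.    1. ]] [-0.07520926  0.          0.          0.          0.        ] [[ 0.017 -1.     0.024 -0.071]
 [-0.997 -0.019 -0.078  0.47 ]
 [ 0.078 -0.022 -0.997  1.348]
 [ 0.     0.     0.     1.   ]]
0.011
```

View pics/side0.png

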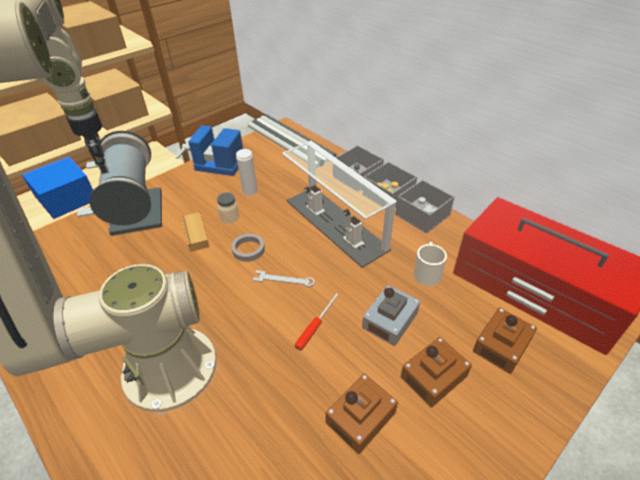

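View pics/top0.png

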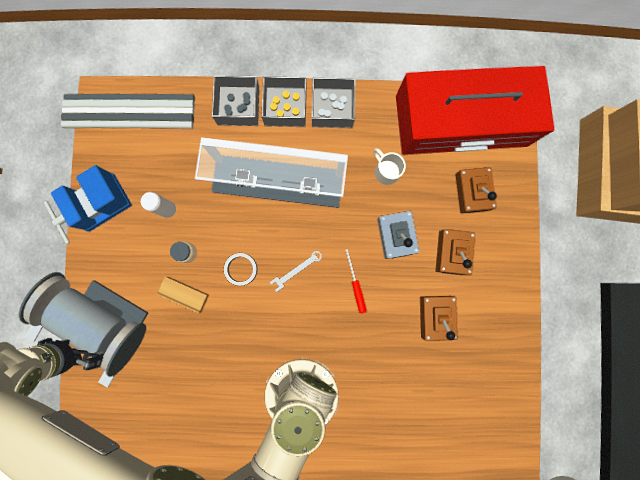

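The side view shows the station around (340,215) with switches at about (315,200) and (353,230), and the grey box at (390,312). In the top view the station is at (275,175) and the grey box at (398,235), with three brown look-alikes to its right. Next I'll zoom in and run the networks.

```bash
cat > h.py <<'E'
from workcell import env
import cv2, numpy as np
from scipy.spatial.transform import Rotation as R
def cal(c):
    k=env.get_calibration(c); return k["mtx"],np.array(k["distortion"]),np.array(k["camera_from_world"])
def proj(c,P):
    K,D,T=cal(c); rv=cv2.Rodrigues(T[:3,:3])[0]
    return cv2.projectPoints(np.array(P,float).reshape(-1,1,3),rv,T[:3,3],K,D)[0][:,0]
def ray(c,uv):
    K,D,T=cal(c); n=cv2.undistortPoints(np.array(uv,float).reshape(-1,1,2),K,D)[:,0]
    d=np.c_[n,np.ones(len(n))]@T[:3,:3]; o=-T[:3,:3].T@T[:3,3]; return o,d
def at_z(c,uv,z):
    o,d=ray(c,uv); return o+d*((z-o[2])/d[:,2])[:,None]
def at_depth(c,uv,dep):
    o,d=ray(c,uv); return o+d*np.array(dep)[:,None]
def tri(uv1,uv2):
    o1,d1=ray("side",uv1);o2,d2=ray("top",uv2);d1=d1[0];d2=d2[0]
    A=np.c_[d1,-d2];t=np.linalg.lstsq(A,o2-o1,rcond=None)[0]
    a=o1+d1*t[0];b=o2+d2*t[1];return (a+b)/2,np.linalg.norm(a-b)
E
python3 - <<'E'
from h import *
for c,(x0,y0,x1,y1) in dict(side=(270,130,430,360),top=(180,120,420,270)).items():
    im=cv2.imread(f"pics/{c}0.png")[y0:y1,x0:x1]
    f=min(800/(x1-x0),600/(y1-y0)); print(c,f)
    cv2.imwrite(f"pics/{c}0_z.png",cv2.resize(im,None,fx=f,fy=f,interpolation=cv2.INTER_CUBIC))
for c in ("side","top"):
    for t in ("station","long_arm","short_arm","control_box","reset_lever","reset_lever_tip","mug","spray_can","screw_jar","tape_roll","wrench","screwdriver","offcut"):
        r=env.silhouettes(c,t)
        d=np.load(f"pics/{c}0_d.npy")
        for q in r[:3]:
            m=q["mask"]; v,u=np.nonzero(m&(d>0)); P=at_depth(c,np.c_[u,v],d[v,u]) if len(u) else np.zeros((1,3))
            print(c,t,round(q["confidence"],2),np.round(q["uv"]),m.sum(),"lo",np.round(np.percentile(P,2,0),3),"hi",np.round(np.percentile(P,98,0),3))
E
```

```text
side 2.608695652173913
top 3.3333333333333335
side station 0.68 [342. 202.] 5986 lo [ 0.588 -0.114  0.005] hi [0.719 0.275 0.203]
side long_arm 0.67 [350. 220.] 108 lo [ 0.599 -0.022  0.068] hi [ 0.617 -0.007  0.156]
side long_arm 0.32 [345. 203.] 6054 lo [ 0.588 -0.114  0.004] hi [0.72  0.276 0.203]
side short_arm 0.46 [312. 194.] 62 lo [0.619 0.172 0.008] hi [0.693 0.263 0.118]
side control_box 0.94 [506. 341.] 2441 lo [ 0.57  -0.583  0.006] hi [ 0.696 -0.484  0.156]
side control_box 0.89 [436. 371.] 2924 lo [ 0.377 -0.518  0.006] hi [ 0.505 -0.415  0.156]
side control_box 0.86 [390. 314.] 2100 lo [ 0.423 -0.344  0.006] hi [ 0.553 -0.243  0.158]
side reset_lever 0.56 [351. 399.] 157 lo [ 0.196 -0.424  0.089] hi [ 0.242 -0.401  0.161]
side reset_lever 0.5 [511. 323.] 144 lo [ 0.587 -0.546  0.088] hi [ 0.637 -0.524  0.162]
side reset_lever_tip 0.73 [351. 398.] 166 lo [ 0.195 -0.424  0.095] hi [ 0.239 -0.403  0.161]
side reset_lever_tip 0.48 [512. 318.] 123 lo [ 0.587 -0.546  0.101] hi [ 0.622 -0.525  0.162]
side mug 0.74 [427. 267.] 1028 lo [ 0.653 -0.296  0.006] hi [ 0.731 -0.221  0
[... 1445 characters left out ...]
.057] hi [ 0.485 -0.279  0.165]
top reset_lever_tip 0.59 [467. 262.] 99 lo [ 0.394 -0.486  0.056] hi [ 0.436 -0.449  0.164]
top mug 0.62 [390. 169.] 735 lo [ 0.655 -0.292  0.001] hi [ 0.742 -0.215  0.093]
top spray_can 0.89 [156. 206.] 621 lo [ 0.537  0.401 -0.001] hi [0.585 0.495 0.164]
top screw_jar 0.9 [185. 249.] 466 lo [0.4   0.328 0.013] hi [0.456 0.384 0.09 ]
top tape_roll 0.66 [254. 273.] 490 lo [ 0.334  0.142 -0.003] hi [0.428 0.238 0.03 ]
top wrench 0.73 [291. 275.] 331 lo [ 0.321 -0.039 -0.003] hi [0.429 0.092 0.013]
top screwdriver 0.8 [361. 294.] 248 lo [ 0.263 -0.186  0.012] hi [ 0.441 -0.133  0.03 ]
top offcut 0.68 [184. 296.] 1023 lo [0.255 0.295 0.01 ] hi [0.345 0.425 0.04 ]
```

```bash
ls pics
```

```text
side0.png
side0_d.npy
side0_z.png
top0.png
top0_d.npy
top0_z.png
```

View pics/side0_z.png

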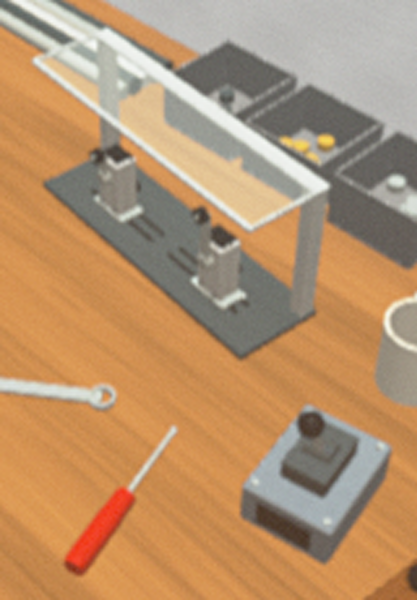

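View pics/top0_z.png

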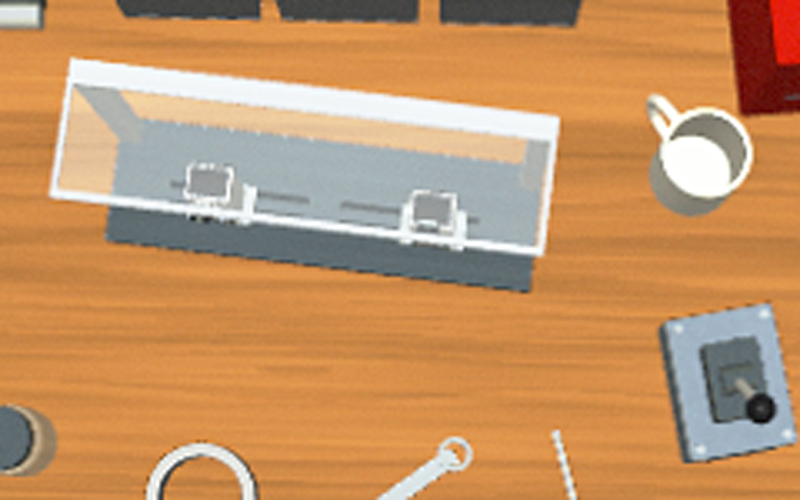

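The long arm is on the right: its roller is at zoomed side (201,215) and points there reach z≈0.156. The short one is at zoomed (97,157). I'll fit the station pose and box pose from corners in both views.

```bash
cat >> h.py <<'E'
def st2w(p,P):
    P=np.atleast_2d(P); c,s=np.cos(p[2]),np.sin(p[2])
    return np.c_[p[0]+c*P[:,0]-s*P[:,1],p[1]+s*P[:,0]+c*P[:,1],P[:,2]]
E
python3 - <<'E'
from h import *
from scipy.optimize import least_squares
fs,ft=2.6087,3.3333
S=lambda a:(np.array(a)+.5)/fs-.5+[270,130]
T=lambda a:(np.array(a)+.5)/ft-.5+[180,120]
obs=[]
def add(c,P,uv): obs.append((c,np.array(P)/1000,uv))
for P,uv in [((-20,200,10),(45,184)),((-20,-200,10),(241,355)),((100,-200,10),(315,312)),((-20,200,199),(34,62)),((-20,-200,199),(253,228)),((95,-200,199),(328,186)),((95,200,199),(106,28))]: add("side",P,S(uv))
for P,uv in [((-20,200,10),(107,238)),((-20,-200,10),(530,291)),((-20,200,199),(50,197)),((-20,-200,199),(545,255)),((95,-200,199),(558,118)),((95,200,199),(72,59))]: add("top",P,T(uv))
def res(p,full=False):
    return np.concatenate([(proj(c,st2w(p,P))[0]-uv) for c,P,uv in obs])
r=least_squares(res,[0.62,0.08,0.1],loss="soft_l1"); print("station",r.x, np.round(res(r.x).reshape(-1,2),1).tolist())
p=r.x
# each cam alone
for cc in ("side","top"):
    o2=[o for o in obs if o[0]==cc]
    q=least_squares(lambda p:np.concatenate([(proj(c,st2w(p,P))[0]-uv) for c,P,uv in o2]),p); print(cc,q.x)
# roller uv ->plane x=-2.5mm in station
def on_plane(c,uv,xs):
    o,d=ray(c,uv); n=np.array([np.cos(p[2]),np.sin(p[2]),0]); t=(n@(np.array([p[0],p[1],0])+n*xs-o))/(d[0]@n)
    w=o+t*d[0]; dd=w[:2]-p[:2]; return w,[n[:2]@dd,-n[1]*dd[0]+n[0]*dd[1],w[2]]
print("long roller",on_plane("side",S((200,215)),-.008)); print("short",on_plane("side",S((97,157)),-.008))
d=np.load("pics/side0_d.npy")
for n,m in (("box",None),):
    pass
# box fit: top corners z=55
ob=[("top",(-65,50,55),T((688,462))),("top",(-65,-50,55),T((797,441))),("top",(65,50,55),T((665,323))),("top",(65,-50,55),T((769,303))),
 ("side",(-65,50,55),S((246,490))),("side",(-65,-50,55),S((326,540))),("side",(65,-50,55),S((388,449))),("side",(65,50,55),S((310,405)))]
f=lambda p:np.concatenate([(proj(c,st2w(p,np.array(P)/1000))[0]-uv) for c,P,uv in ob])
b=least_squares(f,[.49,-.29,.1],loss="soft_l1"); print("box",b.x,np.round(f(b.x).reshape(-1,2),1).tolist())
tip,e=tri(S((311,423)),T((761,408))); print("tip",tip,e, "box frame",(tip[:2]-b.x[:2])@np.array([[np.cos(b.x[2]),-np.sin(b.x[2])],[np.sin(b.x[2]),np.cos(b.x[2])]]))
np.save("pose.npy",np.array([p,b.x]))
E
```

```text
station [ 0.61807943  0.09023987 -0.10151359] [[-1.4, -0.5], [-0.2, 0.6], [0.8, -0.7], [-1.4, -0.3], [-1.5, 1.3], [0.8, 0.4], [0.1, 0.5], [-0.9, 0.3], [0.3, -0.1], [0.3, -0.5], [-0.2, -0.1], [0.7, -0.7], [-0.0, -0.5]]
side [ 0.62001063  0.0904807  -0.10372969]
top [ 0.61732509  0.09032482 -0.10148745]
long roller (array([ 0.59908059, -0.0173297 ,  0.15380078]), [np.float64(-0.008000000000000233), np.float64(-0.10894112270127473), np.float64(0.15380078310689616)])
short (array([0.61869867, 0.1752617 , 0.1168342 ]), [np.float64(-0.008000000000000285), np.float64(0.08464688666315219), np.float64(0.1168342011688478)])
box [ 0.49071766 -0.28640278  0.18414367] [[0.7, 0.6], [0.6, 1.4], [-0.0, -0.4], [1.2, 0.3], [-3.1, -1.2], [0.8, -1.0], [1.5, -0.4], [-1.9, -0.5]]
tip [ 0.46190367 -0.29262259  0.15285706] 0.001352789418912162 box frame [-0.02946572 -0.00083868]
```

Run:
```python
from h import *
p,b=np.load("pose.npy")
im=cv2.imread("pics/side0.png"); x0,y0,x1,y1=300,175,380,235
f=10
def circ(x,y,z,r=.0095): 
    a=np.linspace(0,2*np.pi,40); return st2w(p,np.c_[np.full(40,x),y+r*np.cos(a),z+r*np.sin(a)])
z=cv2.resize(im[y0:y1,x0:x1],None,fx=f,fy=f,interpolation=cv2.INTER_CUBIC)
z0=z.copy()
for y,zz,col in ((-.105,.145,(0,255,0)),(.085,.108,(0,0,255))):
    for x in (-.008,.003):
        q=(proj("side",circ(x,y,zz))-[x0,y0]+.5)*f
        cv2.polylines(z,[np.int32(q)],True,col,1)
    B=np.array([(x,y+s,h) for h in (.097,) for x,s in ((.012,-.02),(.012,.02),(.044,.02),(.044,-.02))])
    q=(proj("side",st2w(p,B))-[x0,y0]+.5)*f; cv2.polylines(z,[np.int32(q)],True,col,1)
cv2.imwrite("pics/r1.png",z);cv2.imwrite("pics/r0.png",z0)
```

```text
(no output)
```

View pics/r1.png

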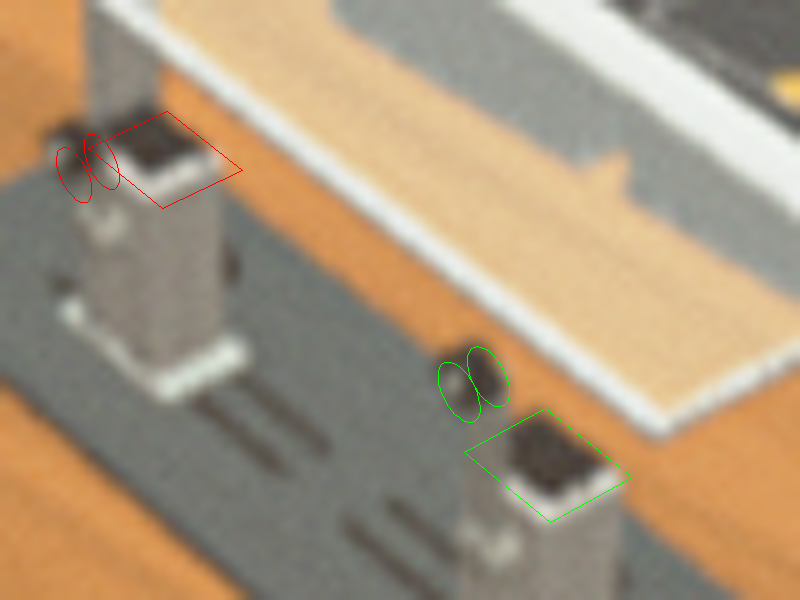

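View pics/r0.png

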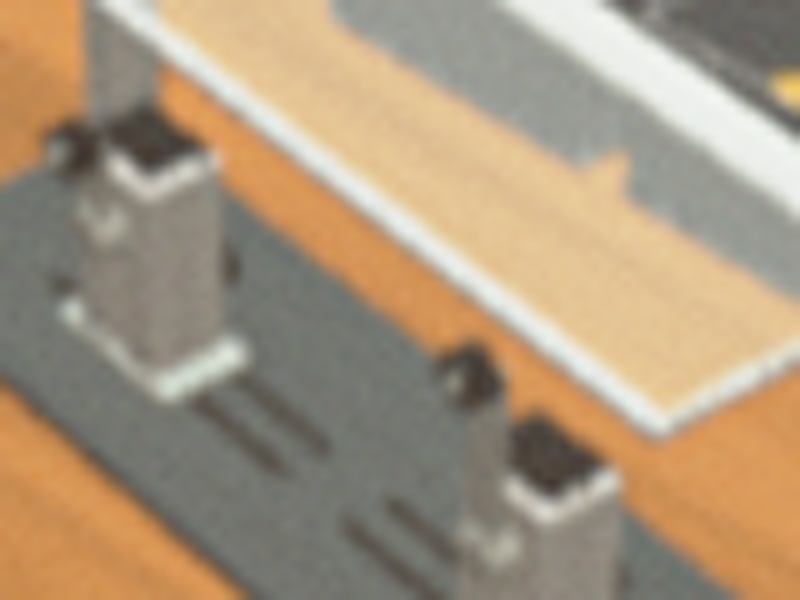

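Run:
```python
from h import *
s=env.get_state()
for c in("side","top"): print(c,proj(c,[s["tcp_pos"]]))
for c,(x0,y0,x1,y1) in dict(side=(0,100,240,260),top=(0,240,200,400)).items():
    im=cv2.imread(f"pics/{c}0.png")[y0:y1,x0:x1]
    f=min(800/(x1-x0),600/(y1-y0)); print(c,f)
    im=cv2.resize(im,None,fx=f,fy=f,interpolation=cv2.INTER_CUBIC)
    q=(proj(c,[s["tcp_pos"]])[0]-[x0,y0])*f; cv2.circle(im,tuple(np.int32(q)),6,(0,255,0),2)
    cv2.imwrite(f"pics/{c}0_g.png",im)
    d=np.load(f"pics/{c}0_d.npy"); 
    v,u=np.mgrid[y0:y1:1,x0:x1:1]; v=v.ravel();u=u.ravel();k=d[v,u]>0;P=at_depth(c,np.c_[u,v][k],d[v,u][k])
    m=(P[:,0]>0)&(P[:,0]<.5)&(P[:,1]>.3)&(P[:,1]<.8)
    H,_,_=np.histogram2d(P[m,0],P[m,1],bins=[np.arange(0,.51,.05),np.arange(.3,.81,.05)])
    Z=np.full(H.shape,0.)
    for a in P[m]:
        i,j=int(a[0]/.05),int((a[1]-.3)/.05)
        if i<10 and j<10: Z[i,j]=max(Z[i,j],a[2])
    print(np.round(Z,2))
```

```text
side [[101.98994818 165.17328541]]
top [[ 83.38854497 348.57800245]]
side 3.3333333333333335
[[0.   0.   0.   0.   0.14 0.01 0.01 0.01 0.01 0.  ]
 [0.   0.   0.   0.19 0.2  0.14 0.01 0.01 0.01 0.  ]
 [0.   0.   0.   0.35 0.46 0.45 0.01 0.01 0.   0.  ]
 [0.01 0.01 0.22 0.35 0.46 0.34 0.21 0.   0.14 0.14]
 [0.04 0.01 0.22 0.22 0.44 0.4  0.22 0.22 0.22 0.21]
 [0.04 0.04 0.04 0.02 0.19 0.21 0.22 0.23 0.24 0.  ]
 [0.04 0.04 0.04 0.01 0.01 0.03 0.19 0.22 0.23 0.  ]
 [0.06 0.06 0.04 0.01 0.01 0.01 0.01 0.19 0.01 0.  ]
 [0.09 0.09 0.01 0.01 0.01 0.01 0.01 0.01 0.06 0.  ]
 [0.09 0.09 0.   0.01 0.01 0.01 0.1  0.13 0.07 0.  ]]
top 3.75
[[0.01 0.01 0.01 0.01 0.13 0.01 0.01 0.01 0.01 0.  ]
 [0.01 0.01 0.01 0.01 0.21 0.14 0.01 0.01 0.   0.  ]
 [0.01 0.01 0.01 0.35 0.58 0.19 0.   0.   0.   0.  ]
 [0.01 0.01 0.71 0.7  0.6  0.49 0.35 0.2  0.14 0.14]
 [0.03 0.01 0.21 0.21 0.58 0.55 0.22 0.22 0.22 0.2 ]
 [0.04 0.04 0.04 0.02 0.19 0.21 0.22 0.23 0.24 0.  ]
 [0.04 0.04 0.04 0.01 0.01 0.02 0.19 0.22 0.23 0.  ]
 [0.06 0.06 0.04 0.01 0.01 0.01 0.01 0.19 0.01 0.  ]
 [0.09 0.09 0.01 0.01 0.01 0.01 0.01 0.01 0.07 0.  ]
 [0.09 0.09 0.01 0.   0.01 0.01 0.01 0.01 0.07 0.  ]]
```

View pics/side0_g.png

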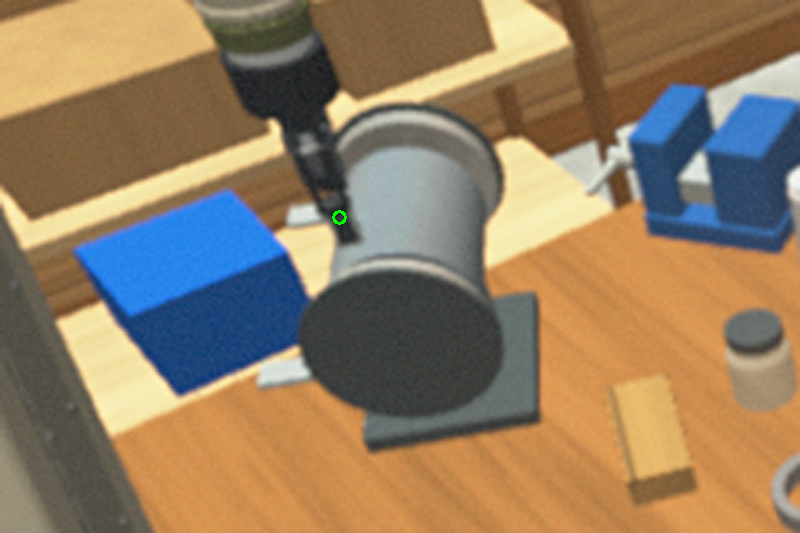

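View pics/top0_g.png

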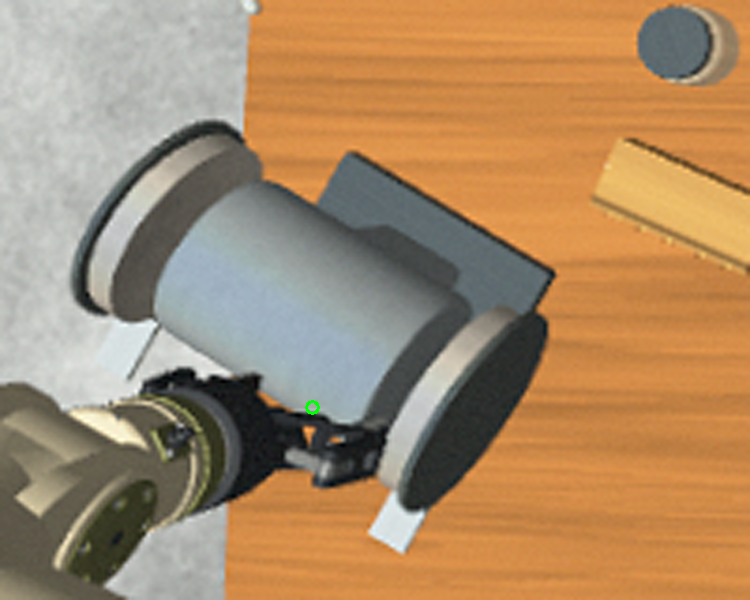

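The gripper sits beside a spool-like fixture reaching z≈0.24, so it has to rise first. Then I'll compute the target poses.

```bash
cat >> h.py <<'E'
def goal(frame,tip,tilt,flip=1,tipoff=.011):
    """pose with fingertip at tip (frame xyz), tool x tilted forward by tilt deg from down in frame xz, jaw axis along +-frame y"""
    t=np.radians(tilt); x=np.array([np.sin(t),0,-np.cos(t)]); z=np.array([0,flip,0.]); y=np.cross(z,x)
    Rz=R.from_euler("z",frame[2]).as_matrix(); M=Rz@np.c_[x,y,z]
    P=st2w(frame,tip)[0]-tipoff*M[:,0]; return P,M
def cur():
    s=env.get_state(); q=np.array(s["orientation"]); return np.array(s["tcp_pos"]),R.from_quat(q[[1,2,3,0]]).as_matrix(),s
def delta(P,M):
    p,C,s=cur(); return np.round(R.from_matrix(C.T@M).as_rotvec(),4),np.round(C.T@(P-p),4)
def tipin(frame):
    p,C,s=cur(); w=p+.011*C[:,0]; d=w[:2]-frame[:2]; c,sn=np.cos(frame[2]),np.sin(frame[2])
    return np.round([c*d[0]+sn*d[1],-sn*d[0]+c*d[1],w[2]],4), s["clock"], np.round(s["wrist_force"],2)
E
python3 - <<'E'
from h import *
p,b=np.load("pose.npy"); c,C,s=cur(); print(np.round(C,3))
for fl in (1,-1):
    P,M=goal(p,[-.15,-.150,.28],45,fl); print(P,delta(P,M))
E
```

```text
[[ 0.    -0.957  0.29 ]
 [ 0.     0.29   0.957]
 [-1.    -0.     0.   ]]
[ 0.44591261 -0.04299878  0.28777817] (array([-0.1823, -0.0754, -0.7829]), array([-0.0455, -0.4392, -0.4871]))
[ 0.44591261 -0.04299878  0.28777817] (array([ 2.7365, -1.1334,  0.1092]), array([-0.0455, -0.4392, -0.4871]))
```

Call:
step_arm(moves=[[[0,0,0,-0.05,0,0,1],[0,0,0,-0.1,0,0,1],[0,0,0,-0.13,0,0,0.5],[0,0,0,-0.13,0,0,0],[0,0,0,-0.13,0,0,0]]])

```text
clock: 1.9
tcp_pos: [0.1667, 0.5508, 0.3729]
orientation: [0.568, -0.421, 0.567, 0.422]
wrist_force: [-1.3, -0.1, -0.8]
finger_gap: 0.0439
```

Run:
```python
from h import *
p,b=np.load("pose.npy"); c,C,s=cur()
print(C.T@(np.array([.4,.30,.373])-c))
P,M=goal(p,[-.15,-.150,.28],45,1); print(P,delta(P,M))
```

```text
[-0.00033348 -0.29590615 -0.17249971]
[ 0.44591261 -0.04299878  0.28777817] (array([-0.183 , -0.0737, -0.7824]), array([ 0.0843, -0.4391, -0.4877]))
```

Call:
step_arm(moves=[[[0,0,0,0,-0.05,-0.03,0],[0,0,0,0,-0.1,-0.06,0],[0,0,0,0,-0.14,-0.08,0],[0,0,0,0,-0.18,-0.105,0],[0,0,0,0,-0.22,-0.13,0],[0,0,0,0,-0.26,-0.15,0],[0,0,0,0,-0.296,-0.172,0],[-0.02,-0.01,-0.08,0,-0.315,-0.21,0],[-0.04,-0.02,-0.17,0,-0.335,-0.25,0],[-0.06,-0.03,-0.25,0,-0.35,-0.29,0],[-0.08,-0.03,-0.33,0,-0.37,-0.33,0],[-0.09,-0.04,-0.4,0,-0.39,-0.37,0]]])

```text
clock: 3.1
tcp_pos: [0.4319, 0.0824, 0.3703]
orientation: [0.632, -0.543, 0.441, 0.334]
wrist_force: [1.1, -0.1, 1.1]
finger_gap: -0.0001
```

Run:
```python
from h import *
p,b=np.load("pose.npy"); 
P,M=goal(p,[-.15,-.150,.28],45,1); print(P,delta(P,M),cur()[2]["joint_pos"],cur()[0])
```

```text
[ 0.44591261 -0.04299878  0.28777817] (array([-0.0912, -0.0356, -0.3815]), array([ 0.0885, -0.0039, -0.122 ])) [ 0.05874988 -0.27558978 -0.32859462  1.12226046 -0.07988443  0.24349522] [0.43185362 0.08242094 0.37028052]
```

Call:
step_arm(moves=[[[-0.03,-0.01,-0.11,0.02,0,-0.04,0],[-0.05,-0.02,-0.22,0.045,0,-0.08,0],[-0.08,-0.03,-0.33,0.065,-0.004,-0.12,0],[-0.091,-0.036,-0.381,0.088,-0.004,-0.122,0],[-0.091,-0.036,-0.381,0.088,-0.004,-0.122,0],[-0.091,-0.036,-0.381,0.088,-0.004,-0.122,0]]])

```text
clock: 3.7
tcp_pos: [0.4447, -0.0429, 0.2866]
orientation: [0.666, -0.637, 0.305, 0.238]
wrist_force: [0.6, 0.2, 0.5]
finger_gap: -0.0
```

Run:
```python
from h import *
p,b=np.load("pose.npy"); 
print(tipin(p),cur()[2]["joint_pos"])
for q in ([-.12,-.150,.249],[.003,-.150,.126]):
  P,M=goal(p,q,45,1); print(P,delta(P,M))
im,d=env.read_camera("side"); cv2.imwrite("pics/s2.png",im[100:340,200:520,::-1].repeat(2,0).repeat(2,1))
```

```text
(array([-0.1512, -0.1501,  0.2788]), 3.7, array([0.57, 0.18, 0.52])) [-0.42748405 -0.55211814 -0.88266113  0.48585539  0.22776314 -0.23343944]
[ 0.47575817 -0.04603896  0.25677817] (array([-0.0021,  0.0003, -0.0039]), array([ 0.0432, -0.0011,  0.0001]))
[ 0.59812495 -0.0585037   0.13377817] (array([-0.0021,  0.0003, -0.0039]), array([ 0.2171, -0.0018,  0.    ]))
```

View pics/s2.png

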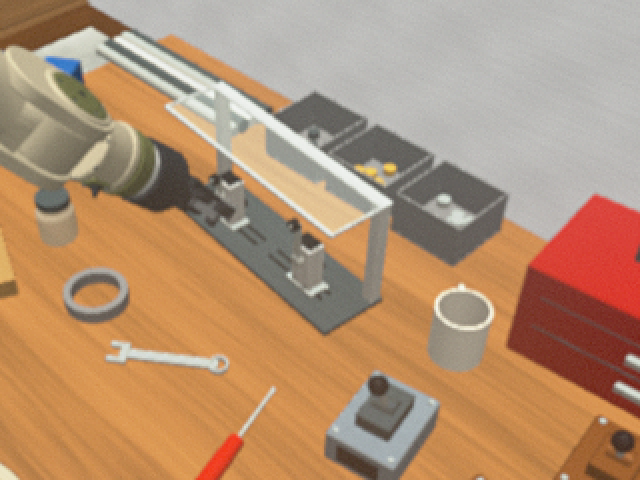

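Call:
step_arm(moves=[[[0,0,0,0.04,0,0,0],[0,0,0,0.08,0,0,0],[0,0,0,0.12,0,0,0],[0,0,0,0.14,0,0,0],[0,0,0,0.14,0,0,0],[0,0,0,0.14,0,0,0]]])

```text
clock: 4.35
tcp_pos: [0.5462, -0.0511, 0.1912]
orientation: [0.666, -0.639, 0.302, 0.239]
wrist_force: [0.7, 0.7, -0.3]
finger_gap: 0.0001
```

```bash
cat > look.py <<'E'
from h import *
import sys
p,b=np.load("pose.npy")
n=sys.argv[1]
for c,(x0,y0,x1,y1) in dict(side=(270,130,410,250),top=(190,110,410,275)).items():
    im,d=env.read_camera(c); im=im[y0:y1,x0:x1,::-1]; f=min(800/(x1-x0),600/(y1-y0))
    im=cv2.resize(im,None,fx=f,fy=f,interpolation=cv2.INTER_CUBIC)
    t=cur()[0]+.011*cur()[1][:,0]; q=(proj(c,[t])[0]-[x0,y0]+.5)*f; cv2.circle(im,tuple(np.int32(q)),5,(0,255,0),1)
    cv2.imwrite(f"pics/{n}_{c}.png",im)
print(tipin(p))
E
python3 look.py a
```

```text
(array([-0.0498, -0.1486,  0.1845]), 4.45, array([ 0.55,  0.3 , -0.21]))
```

View pics/a_side.png

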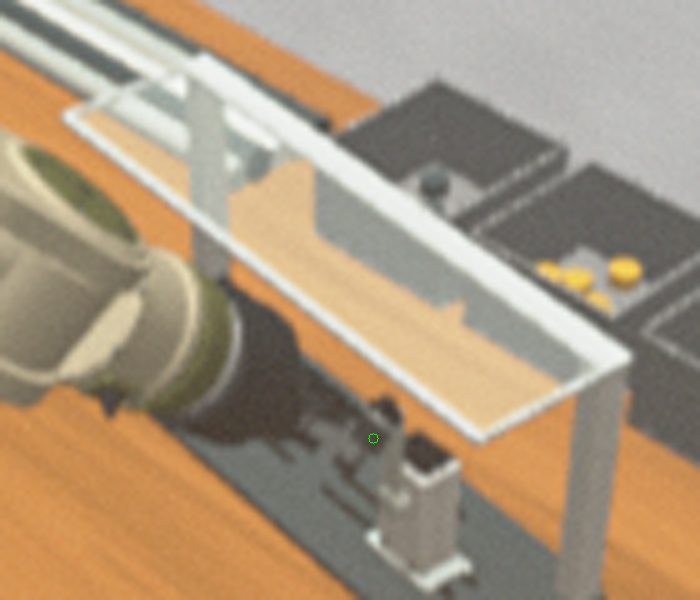

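View pics/a_top.png

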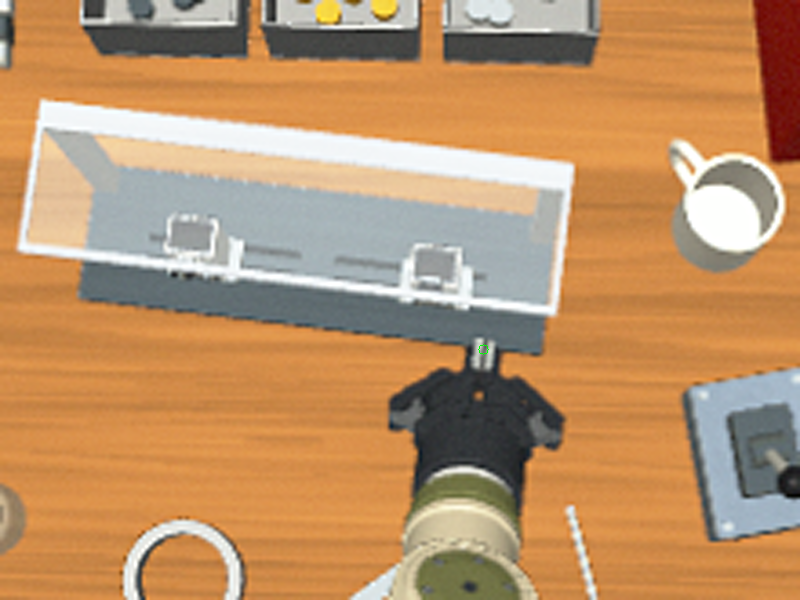

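The tool is level with the station front, right of the long arm. The finger is about 23 mm wide when shut, and the knuckles stay outside the roof. I'll advance along the tool axis.

Call:
step_arm(moves=[[[0,0,0,0.03,0,0,0],[0,0,0,0.055,0,0,0],[0,0,0,0.076,0,0,0],[0,0,0,0.076,0,0,0],[0,0,0,0.076,0,0,0]]])

```text
clock: 4.95
tcp_pos: [0.5993, -0.057, 0.1395]
orientation: [0.666, -0.64, 0.302, 0.237]
wrist_force: [-0.5, 0.3, 0.0]
finger_gap: 0.0004
```

```bash
python3 look.py b; python3 -c "
from h import *
p,b=np.load('pose.npy')
print(cur()[2]['joint_pos']);P,M=goal(p,[.003,-.130,.126],45,1); print(P,delta(P,M))"
```

```text
(array([ 0.0041, -0.1485,  0.1325]), 5.05, array([-0.7 ,  0.51, -0.95]))
[-0.29593903  0.02697332 -0.9474376  -0.18293189  0.13927062 -0.14021991]
[ 0.60015174 -0.03860666  0.13377817] (array([0.0023, 0.0017, 0.0037]), array([0.0038, 0.0053, 0.0185]))
```

View pics/b_side.png

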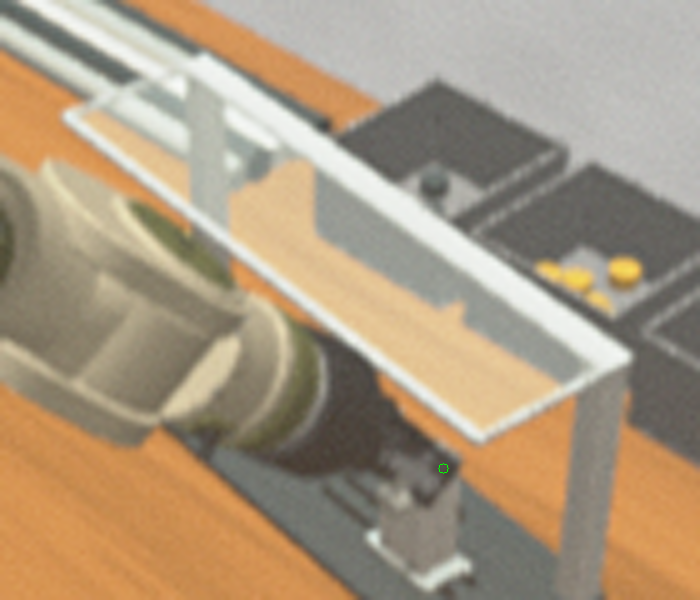

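View pics/b_top.png

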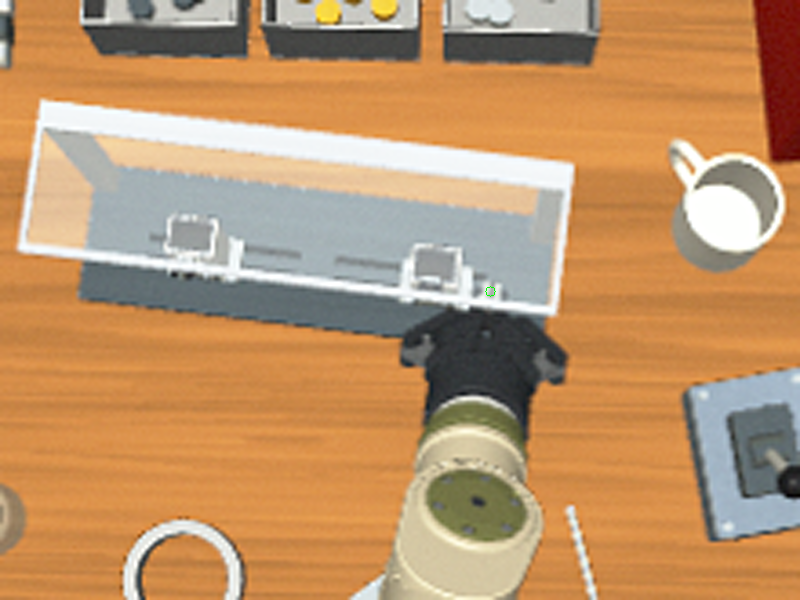

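Call:
step_arm(moves=[[[0,0,0,0.002,0.003,0.006,0],[0.002,0.002,0.004,0.004,0.005,0.012,0],[0.002,0.002,0.004,0.004,0.005,0.016,0],[0.002,0.002,0.004,0.004,0.005,0.016,0],[0.002,0.002,0.004,0.004,0.005,0.016,0]]])

```text
clock: 5.55
tcp_pos: [0.6002, -0.0408, 0.1339]
orientation: [0.666, -0.639, 0.303, 0.237]
wrist_force: [0.1, -0.5, -0.5]
finger_gap: 0.0001
```

```bash
python3 -c "
from h import *
p,b=np.load('pose.npy')
print(tipin(p),np.round(cur()[2]['ft_torque'],3))"
```

```text
(array([ 0.0033, -0.1321,  0.1261]), 5.55, array([ 0.07, -0.47, -0.51])) [ 0.093  0.626 -0.005]
```

Call:
step_arm(moves=[[[0,0,0,0,0,0.003,0],[0,0,0,0,0,0.005,0],[0,0,0,0,0,0.005,0]]])

```text
clock: 5.85
tcp_pos: [0.6007, -0.0355, 0.1338]
orientation: [0.666, -0.639, 0.303, 0.237]
wrist_force: [0.6, 0.1, -0.6]
finger_gap: 0.0002
```

Call:
step_arm(moves=[[[0,0,0,0,0,0.002,0],[0,0,0,0,0,0.003,0],[0,0,0,0,0,0.003,0]]])

```text
clock: 6.15
tcp_pos: [0.601, -0.0328, 0.1338]
orientation: [0.666, -0.639, 0.304, 0.237]
wrist_force: [0.1, -2.6, 0.0]
finger_gap: -0.0004
```

Call:
step_arm(moves=[[[0,0,0,0,0,0.002,0],[0,0,0,0,0,0.003,0],[0,0,0,0,0,0.003,0]]])

```text
clock: 6.45
tcp_pos: [0.6014, -0.0301, 0.134]
orientation: [0.666, -0.639, 0.304, 0.237]
wrist_force: [-1.6, -3.1, 0.8]
finger_gap: 0.0001
```

```bash
python3 -c "
from h import *
p,b=np.load('pose.npy')
print(tipin(p),np.round(cur()[2]['ft_torque'],3))"
```

```text
(array([ 0.0034, -0.1214,  0.1262]), 6.45, array([-1.62, -3.12,  0.77])) [-0.382  0.616 -0.439]
```

Contact came at tip y ≈ -0.1235 with about 3 N, which matches the preload. I'll push about 33 mm more, then check before the last bit.

Call:
step_arm(moves=[[[0,0,0,0,0,0.004,0],[0,0,0,0,0,0.008,0],[0,0,0,0,0,0.012,0],[0,0,0,0,0,0.016,0],[0,0,0,0,0,0.02,0],[0,0,0,0,0,0.024,0],[0,0,0,0,0,0.028,0],[0,0,0,0,0,0.031,0],[0,0,0,0,0,0.033,0],[0,0,0,0,0,0.033,0]]])

```text
clock: 7.45
tcp_pos: [0.6038, 0.0023, 0.1324]
orientation: [0.665, -0.639, 0.306, 0.237]
wrist_force: [0.9, -7.6, -4.1]
finger_gap: 0.0001
```

```bash
python3 look.py c
```

```text
(array([ 0.0025, -0.0891,  0.1247]), 7.55, array([ 0.46, -7.54, -3.05]))
```

View pics/c_side.png

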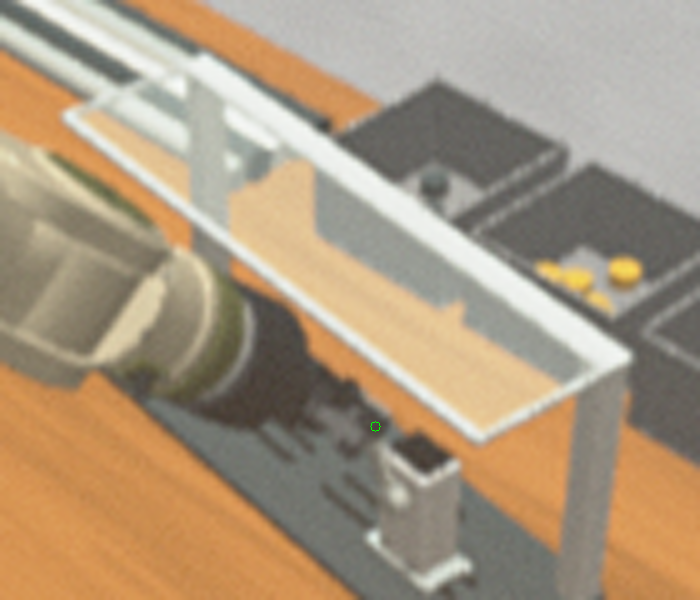

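View pics/c_top.png

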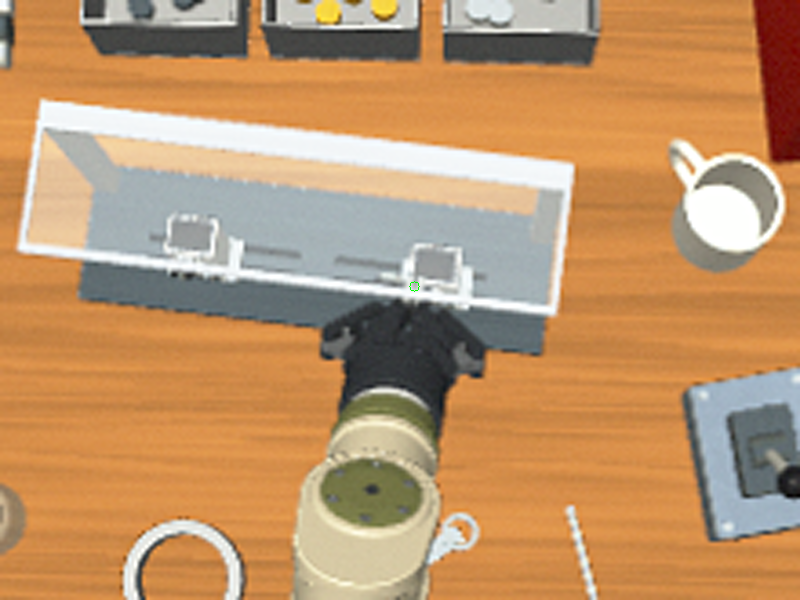

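The arm is leaning, with a displacement of about 34 mm, or 0.48 rad. I'll go 4 mm further (~0.54 rad) and hold for over a second.

Call:
step_arm(moves=[[[0,0,0,0,0,0.002,0],[0,0,0,0,0,0.004,0],[0,0,0,0,0,0.004,0],[0,0,0,0,0,0.004,0],[0,0,0,0,0,0.004,0],[0,0,0,0,0,0.004,0],[0,0,0,0,0,0.004,0],[0,0,0,0,0,0.004,0],[0,0,0,0,0,0.004,0],[0,0,0,0,0,0.004,0],[0,0,0,0,0,0.004,0],[0,0,0,0,0,0.004,0]]])

```text
clock: 8.75
tcp_pos: [0.6038, 0.0051, 0.1317]
orientation: [0.665, -0.639, 0.307, 0.236]
wrist_force: [1.3, -7.7, -3.2]
finger_gap: -0.0003
```

```bash
python3 look.py d
```

```text
(array([ 0.0022, -0.0862,  0.1239]), 8.85, array([ 1.79, -7.09, -2.53]))
```

View pics/d_side.png

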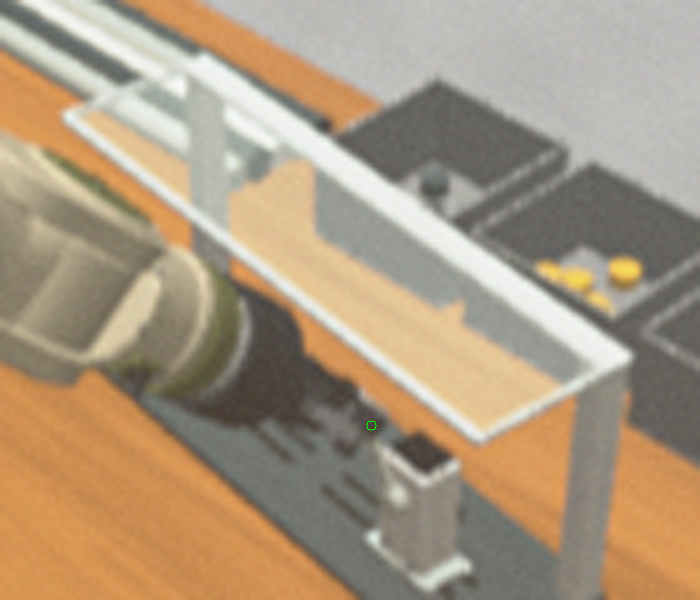

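Displacement is 37 mm, or 0.52 rad (30°). I'll hold briefly longer, then back off gently to the right so the arm follows.

Call:
step_arm(moves=[[[0,0,0,0,0,0.001,0],[0,0,0,0,0,0.001,0],[0,0,0,0,0,0.001,0],[0,0,0,0,0,-0.006,0],[0,0,0,0,0,-0.012,0],[0,0,0,0,0,-0.018,0],[0,0,0,0,0,-0.024,0],[0,0,0,0,0,-0.03,0],[0,0,0,0,0,-0.038,0],[0,0,0,0,0,-0.046,0],[0,0,0,0,0,-0.056,0],[0,0,0,0,0,-0.06,0]]])

```text
clock: 10.05
tcp_pos: [0.597, -0.0551, 0.1314]
orientation: [0.665, -0.638, 0.307, 0.237]
wrist_force: [-0.2, -0.4, 0.4]
finger_gap: -0.0001
```

```bash
python3 look.py e
```

```text
(array([ 0.0017, -0.1468,  0.1239]), 10.15, array([-0.73, -0.1 ,  0.25]))
```

View pics/e_side.png

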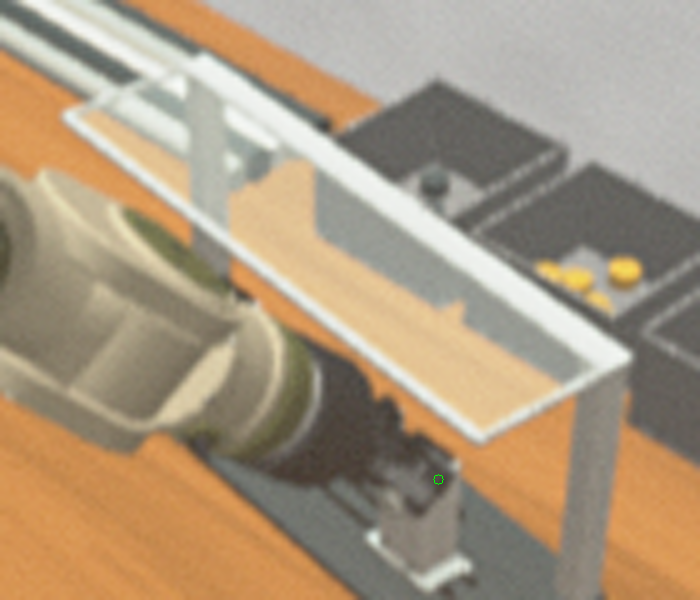

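Free, with zero force. Now I'll retreat along the tool axis and check that the arm is upright.

Call:
step_arm(moves=[[[0,0,0,-0.04,0,0,0],[0,0,0,-0.08,0,0,0],[0,0,0,-0.12,0,0,0],[0,0,0,-0.16,0,0,0],[0,0,0,-0.2,0,0,0],[0,0,0,-0.23,0,0,0],[0,0,0,-0.23,0,0,0]]])

```text
clock: 10.85
tcp_pos: [0.4362, -0.0371, 0.2997]
orientation: [0.665, -0.64, 0.305, 0.234]
wrist_force: [1.6, -1.6, 0.5]
finger_gap: -0.0
```

```bash
python3 look.py f
python3 - <<'E'
from h import *
p,b=np.load("pose.npy")
ths=[.12,.5,1.0]
for th in ths:
    a=th-.5; print(th,"tip world",st2w(b,[.08*np.sin(a),0,.077+.08*np.cos(a)]))
print(cur()[0],cur()[2]["joint_pos"])
for tl in (0,20):
  for q in ([-.075,0,.20],[-.075,0,.145]):
    P,M=goal(b,q,tl); print(tl,q,P,delta(P,M))
E
```

```text
(array([-0.1599, -0.1452,  0.2881]), 10.95, array([-0.3 , -0.35, -0.15]))
0.12 tip world [[ 0.4615457  -0.29183616  0.15129317]]
0.5 tip world [[ 0.49071766 -0.28640278  0.157     ]]
1.0 tip world [[ 0.52842326 -0.27937997  0.1472066 ]]
[ 0.43660889 -0.03713996  0.29591445] [-0.40975923 -0.58146418 -0.87119259  0.52079015  0.20854346 -0.22112474]
0 [-0.075, 0, 0.2] [ 0.41698565 -0.30013563  0.211     ] (array([-0.2742, -0.1184,  0.7764]), array([ 0.0671,  0.0547, -0.2632]))
0 [-0.075, 0, 0.145] [ 0.41698565 -0.30013563  0.156     ] (array([-0.2742, -0.1184,  0.7764]), array([ 0.1061,  0.0935, -0.2629]))
20 [-0.075, 0, 0.2] [ 0.41328704 -0.30082451  0.21033662] (array([-0.2451, -0.1614,  0.4299]), array([ 0.0651,  0.0577, -0.2643]))
20 [-0.075, 0, 0.145] [ 0.41328704 -0.30082451  0.15533662] (array([-0.2451, -0.1614,  0.4299]), array([ 0.1041,  0.0965, -0.264 ]))
```

View pics/f_side.png

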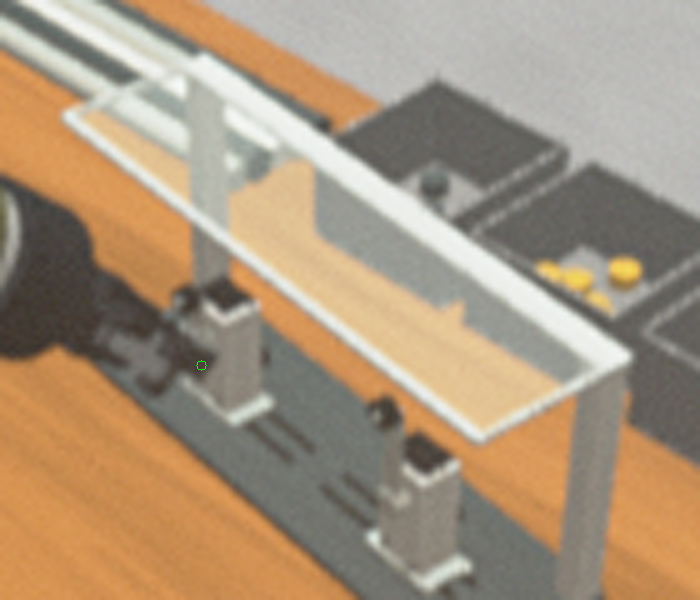

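The long arm is back upright (roller at (383,410)) and the short one is undisturbed. Next is the lever: approach behind the ball with the tool vertical.

Call:
step_arm(moves=[[[-0.03,-0.015,0.1,0.01,0.01,-0.04,0],[-0.07,-0.03,0.22,0.02,0.02,-0.08,0],[-0.1,-0.045,0.33,0.03,0.025,-0.12,0],[-0.14,-0.06,0.44,0.04,0.03,-0.16,0],[-0.18,-0.08,0.55,0.05,0.04,-0.2,0],[-0.22,-0.1,0.66,0.06,0.05,-0.24,0],[-0.274,-0.118,0.776,0.064,0.051,-0.262,0],[-0.274,-0.118,0.776,0.064,0.051,-0.262,0],[-0.274,-0.118,0.776,0.064,0.051,-0.262,0],[-0.274,-0.118,0.776,0.064,0.051,-0.262,0]]])

```text
clock: 11.95
tcp_pos: [0.4172, -0.2979, 0.2145]
orientation: [0.452, -0.543, 0.452, 0.544]
wrist_force: [-0.6, 0.4, 0.5]
finger_gap: -0.0002
```

```bash
cat > look2.py <<'E'
from h import *
import sys
p,b=np.load("pose.npy"); n=sys.argv[1]
for c,(x0,y0,x1,y1) in dict(side=(320,240,440,350),top=(340,180,460,280)).items():
    im,d=env.read_camera(c); im=im[y0:y1,x0:x1,::-1]; f=5
    im=cv2.resize(im,None,fx=f,fy=f,interpolation=cv2.INTER_CUBIC)
    t=cur()[0]+.011*cur()[1][:,0]; q=(proj(c,[t])[0]-[x0,y0]+.5)*f; cv2.circle(im,tuple(np.int32(q)),5,(0,255,0),1)
    cv2.imwrite(f"pics/{n}_{c}.png",im)
print(tipin(b)); P,M=goal(b,[-.08,0,.130],0); print(delta(P,M))
E
python3 look2.py g
```

```text
(array([-0.0744,  0.0022,  0.2051]), 12.05, array([-0.46,  1.24,  0.29]))
(array([ 0.0001, -0.0008,  0.0013]), array([ 0.0751,  0.0056, -0.0021]))
```

View pics/g_side.png

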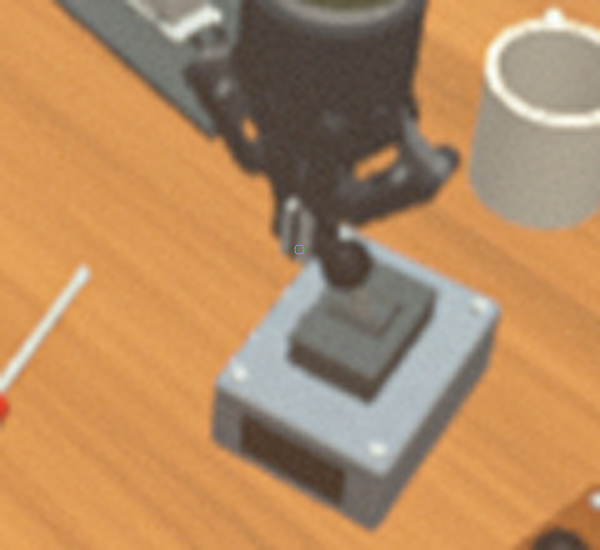

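View pics/g_top.png

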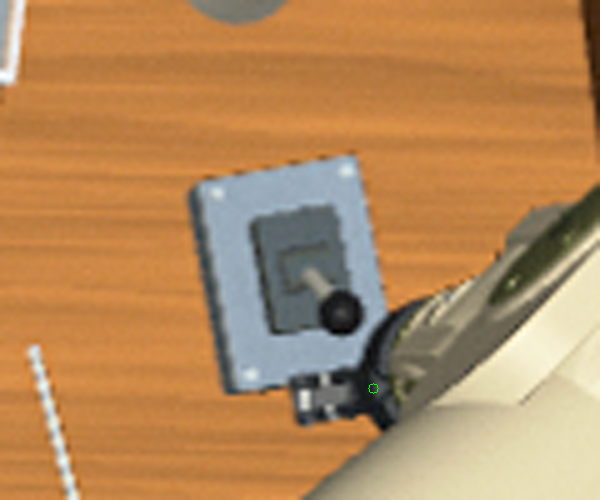

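Call:
step_arm(moves=[[[0,0,0,0.035,0.006,-0.002,0],[0,0,0,0.07,0.006,-0.002,0],[0,0,0,0.075,0.006,-0.002,0],[0,0,0,0.075,0.006,-0.002,0]]])

```text
clock: 12.45
tcp_pos: [0.411, -0.3, 0.1415]
orientation: [-0.452, 0.544, -0.452, -0.544]
wrist_force: [0.7, 0.3, 0.5]
finger_gap: 0.0001
```

```bash
python3 look2.py h; python3 -c "
from h import *
p,b=np.load('pose.npy')
for x in (-.05,0,.013): print(x,delta(*goal(b,[x,0,.130],0)))"
```

```text
(array([-0.0797, -0.0006,  0.1322]), 12.55, array([ 0.26, -0.1 ,  0.08]))
(array([ 0.0003, -0.0034,  0.0032]), array([0.0022, 0.0003, 0.0005]))
-0.05 (array([ 0.0003, -0.0034,  0.0032]), array([ 0.0023, -0.0297,  0.0005]))
0 (array([ 0.0003, -0.0034,  0.0032]), array([ 0.0024, -0.0797,  0.0005]))
0.013 (array([ 0.0003, -0.0034,  0.0032]), array([ 0.0025, -0.0927,  0.0005]))
```

View pics/h_side.png

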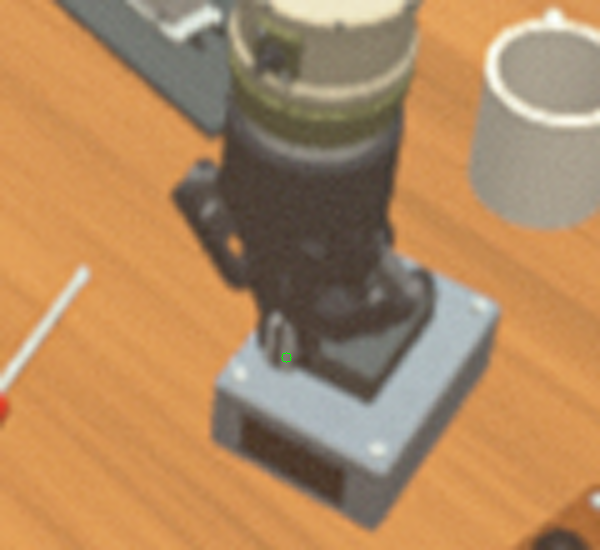

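Call:
step_arm(moves=[[[0,0,0,0.002,-0.012,0,0],[0,0,0,0.002,-0.022,0,0],[0,0,0,0.002,-0.03,0,0],[0,0,0,0.002,-0.038,0,0],[0,0,0,0.002,-0.046,0,0],[0,0,0,0.002,-0.054,0,0],[0,0,0,0.002,-0.062,0,0],[0,0,0,0.002,-0.07,0,0],[0,0,0,0.002,-0.078,0,0],[0,0,0,0.002,-0.083,0,0],[0,0,0,0.002,-0.086,0,0],[0,0,0,0.002,-0.086,0,0]]])

```text
clock: 13.75
tcp_pos: [0.4974, -0.2857, 0.1413]
orientation: [-0.452, 0.546, -0.452, -0.542]
wrist_force: [0.4, -0.3, -0.3]
finger_gap: 0.0003
```

```bash
python3 look2.py i
```

```text
(array([ 0.0064, -0.0006,  0.1306]), 13.85, array([ 0.35, -0.47, -1.15]))
(array([ 0.0003, -0.0036,  0.0035]), array([0.0003, 0.0864, 0.0006]))
```

View pics/i_side.png

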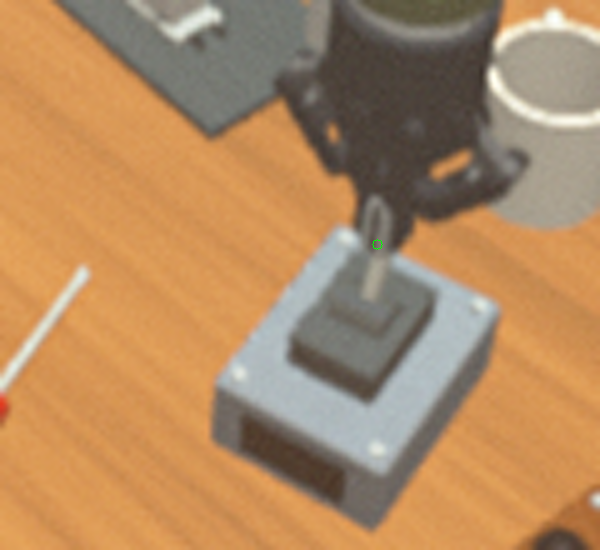

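View pics/i_top.png

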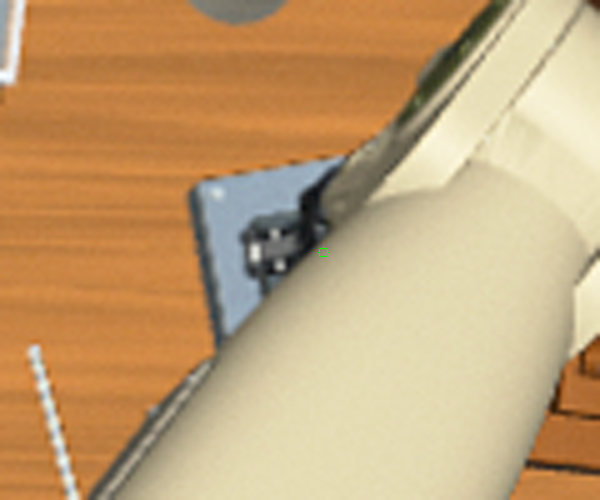

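Call:
step_arm(moves=[[[0,0,0,0,-0.003,0,0],[0,0,0,0,-0.005,0,0],[0,0,0,0,-0.005,0,0]]])

```text
clock: 14.15
tcp_pos: [0.5021, -0.2849, 0.1416]
orientation: [-0.452, 0.546, -0.452, -0.542]
wrist_force: [0.6, 0.2, -0.2]
finger_gap: 0.0002
```

Call:
step_arm(moves=[[[0,0,0,0,-0.003,0,0],[0,0,0,0,-0.004,0,0],[0,0,0,0,-0.004,0,0]]])

```text
clock: 14.45
tcp_pos: [0.5062, -0.2841, 0.1416]
orientation: [-0.452, 0.546, -0.452, -0.542]
wrist_force: [0.5, 0.2, -0.3]
finger_gap: -0.0001
```

```bash
python3 look2.py j
```

```text
(array([ 0.0157, -0.0007,  0.1306]), 14.55, array([-0.22, -0.35,  0.04]))
(array([ 0.0004, -0.0036,  0.0039]), array([0.0002, 0.0956, 0.0007]))
```

```bash
ls pics | grep j_
```

```text
j_side.png
j_top.png
```

View pics/j_side.png

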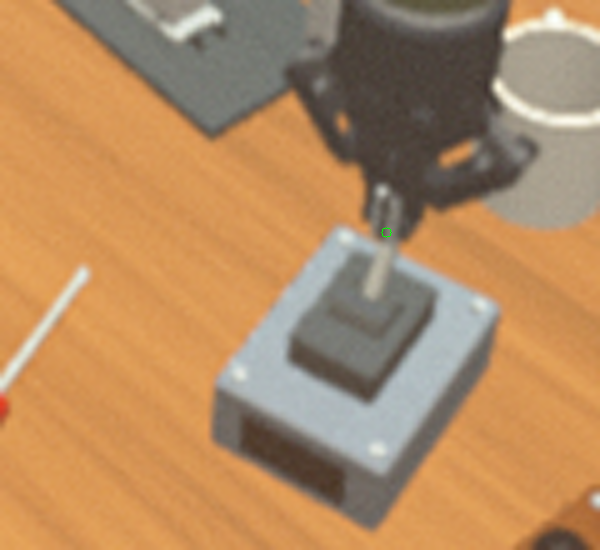

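Call:
step_arm(moves=[[[0,0,0,0,-0.002,0,0],[0,0,0,0,-0.004,0,0],[0,0,0,0,-0.004,0,0]]])

```text
clock: 14.85
tcp_pos: [0.5077, -0.2837, 0.1415]
orientation: [-0.451, 0.544, -0.453, -0.543]
wrist_force: [-9.7, -1.8, 3.9]
finger_gap: -0.0001
```

At the stop, with 10 N back along x. Back off, lift and check.

Call:
step_arm(moves=[[[0,0,0,0,0.02,0,0],[0,0,0,0,0.05,0,0],[0,0,0,-0.02,0.08,0,0],[0,0,0,-0.06,0.09,0,0],[0,0,0,-0.1,0.12,0,0],[0,0,0,-0.12,0.15,0,0],[0,0,0,-0.12,0.15,0.05,0],[0,0,0,-0.12,0.15,0.1,0],[0,0,0,-0.12,0.15,0.12,0],[0,0,0,-0.12,0.15,0.12,0],[0,0,0,-0.12,0.15,0.12,0]]])

```text
clock: 15.95
tcp_pos: [0.339, -0.1929, 0.2618]
orientation: [-0.451, 0.545, -0.453, -0.542]
wrist_force: [0.8, -0.0, 0.5]
finger_gap: -0.0
```

```bash
python3 look2.py k
python3 - <<'E'
from h import *
for c in ("side","top"):
    p,d=env.read_camera(c); cv2.imwrite(f"pics/end_{c}.png",p[:,:,::-1])
E
```

```text
(array([-0.132 ,  0.1189,  0.2505]), 16.05, array([0.78, 0.32, 0.74]))
(array([-0.001 , -0.0047, -0.0009]), array([ 0.121 , -0.0523, -0.1183]))
```

View pics/k_side.png

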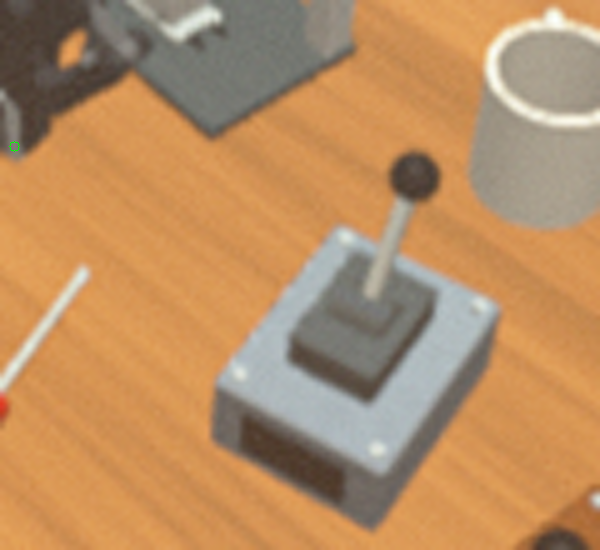

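View pics/end_top.png

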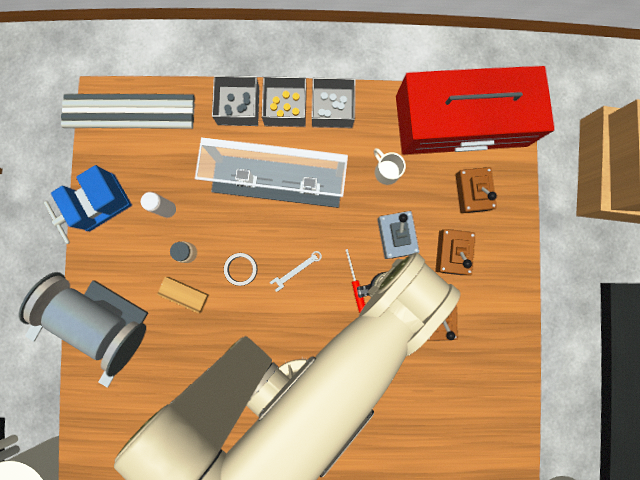

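View pics/end_side.png

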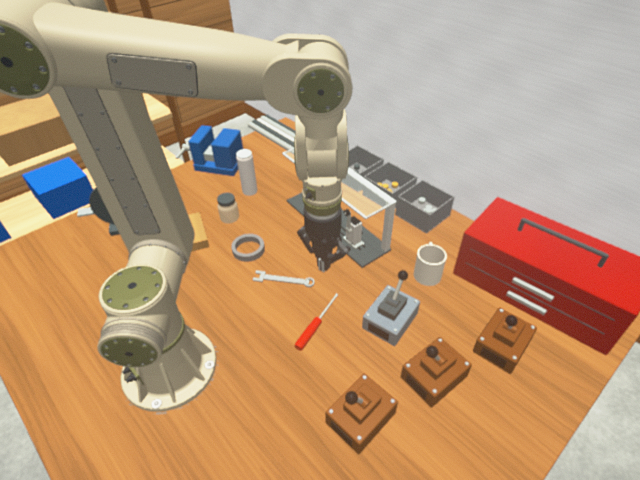

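The lever leans away from the robot (ball at k_side (414,177)). The bystanders are in the same pixels as at the start and the arm is clear. One numeric check of the lever angle, then I'll hand in.

Run:
```python
from h import *
p,b=np.load("pose.npy")
uv=np.array([414,177])/5-.5+[320,240]
for th in (.8,.85,.9,.95,1.0):
    a=th-.5; print(th,proj("side",st2w(b,[.08*np.sin(a),0,.077+.08*np.cos(a)])),uv)
w,e=tri(uv,np.array([403,217.5])); print(w,e); c,s=np.cos(b[2]),np.sin(b[2]); d=w[:2]-b[:2]; print("box x",c*d[0]+s*d[1],"theta",.5+np.arctan2(c*d[0]+s*d[1],w[2]-.077))
print(np.round(env.get_state()["qvel"],3))
print(env.hand_in())
```

```text
0.8 [[399.17293128 277.90626251]] [402.3 274.9]
0.85 [[399.86925711 277.30226647]] [402.3 274.9]
0.9 [[400.54029245 276.76888039]] [402.3 274.9]
0.95 [[401.18442301 276.30695604]] [402.3 274.9]
1.0 [[401.80014078 275.9171203 ]] [402.3 274.9]
[ 0.53033473 -0.27894021  0.14911539] 0.0003229176944262918
box x 0.04031371030738661 theta 1.0097395033982677
[-0.     0.001 -0.002  0.003  0.     0.001]
the job is handed in; nothing more can be done
None
```

The limit switch was proven first, then the reset lever was thrown fully over, and the job is handed in at about 16 s of robot time. `hand_in` reports no verdict.

- **Long-arm switch:** it stands in the robot's right bay. I reached in from the front with the gripper shut and tilted 45°, and felt the roller at about 3 N. I pushed it to the left about 37 mm, which works out to 0.52 rad (30°). It was held above 0.45 rad for more than 1.3 s and then let back gently. The gripper hid the roller during the hold, so the angle comes from the push distance, not from a picture. The side picture afterwards showed the arm upright again.
- **Short-arm switch:** the tool stayed well clear of it, and it looked unchanged.
- **Reset lever:** I pushed the ball on the grey box away from the robot until it met its stop, at about 10 N. The two cameras then put the lever at about 1.0 rad, against the 0.85 needed. The side camera alone was about 1 pixel off the model, which is within calibration error.
- **Rest of the scene:** the bystanders still in view were at the same pixels as at the start. The arm hid part of the screwdriver in the last top picture, but the side picture showed it unmoved. At hand-in the robot stood still and clear of everything, with wrist force near zero.

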